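Line up wax pattern blocks and hold them in the bar clamp

ROBOT

A 6-joint arm with a two-finger parallel gripper is mounted at the origin on the work surface. World frame = base frame: x ahead of the robot, y to its left, z up, the work surface at z = 0. Lengths are in m, angles in rad, forces in N, time in s.
With the tool pointing down it reaches from about 0.35 to 0.775 m from the base axis. Payload 5.5 kg.
Tool frame: the origin (TCP) lies at the very end of the fingers, on their centre line; the grasp point (between the pads) lies 19 mm behind it; z points along the fingers, y is the direction in which the jaws open and shut (so a half turn about z gives the same grasp; the last joint's range is limited). The gripper opens to 85 mm and grips with 20 to 120 N. Pads are 22 mm wide; open, the fingers measure 114 mm over their backs; the gripper's body (76 mm by 85 mm) begins 54 mm behind the grasp point. The pads swing forward as they close: fully open they stand 13 mm farther back than shut.
Start: joints at [-1.334, 0.313, 0.046, 1.304, 0, 1.431], TCP at [0.212, -0.535, 0.231] pointing down, gripper open.
Joint ranges: [-2.76, 2.76], [-0.86, 1.69], [-1.03, 1.26], [-2.2, 2.34], [-1.47, 1.5], [-3.14, 3.14]. Speed limits (rad/s): [2.57, 2.57, 3.14, 3.14, 3.14, 3.14].

INTERFACE

Orientations are given as a unit quaternion [w, x, y, z].
In Python, from workcell import env gives the robot as it stands. The module is installed in compiled form; this text tells all that it offers.
- The arm moves only by the shell command python3 -m pendant 'ROWS' [FORCE]. ROWS is JSON, a list of rows, each an object with "fingers": the finger opening in mm, from 0 to 85.4; "delta_pos": the shift along the tool's x, y, z in mm, a list of three; "angular": the turn, a rotation vector about the tool's x, y, z in rad, a list of three. In form: [{"fingers": fingers, "delta_pos": [x, y, z], "angular": [ax, ay, az]}, ...]. A call has 1 to 12 rows; each row shifts and turns the commanded pose from where the row before left it, along the tool's axes as they then stand; what a row does not reach is not made up. A row lasts 1/10 s, in which the tool goes at most 50 mm and 8.59 degrees, less where a joint would pass 70% of its speed; a pose out of reach is approached as far as the arm can. A call is refused whole if a number of a shift passes 50 or a number of a turn 0.15, either way. A call with a gripper value outside its range is refused whole. The fingers move at their own pace and stop on an object; FORCE is the grip in N (left out, the last holds). Time passes only in rows, so rows that do not move let the fingers close. It gives the time, the measured TCP pose, the force and the opening at its end, in the units of the state.
- env.get_state(): the state, without advancing time (a new reading comes with each control period).
- env.read_camera(name): name is "side" or "top"; returns the picture (420x560x3 uint8, blue, green, red); there is no depth.
- env.camera_params(name): a dict with "fx", "fy", "cx", "cy" (pixels), "view" (4x4, takes a point from world to camera coordinates). Camera axes: x right, y up, looking along -z (the intrinsics and any distortion apply to the point x, -y, -z); pixel columns grow to the right and rows downward; lengths in m; the calibration is good to about 2 mm. A picture is of the moment at which its call begins. camera_params takes no time and is no camera call.
- env.hand_in(): hands the job in, once; it reports no verdict.
The state is a dict: "clock": time; "joint_pos": joint angles; "qvel": joint speeds; "tau": joint torques, N m; "tcp_pos": TCP position; "orientation": TCP orientation; "wrist_force": force on the tool from outside, world axes, zero at the start; "ft_torque": the same for the moment, N m; "finger_gap": finger opening in m.
Only numpy, scipy, OpenCV 4.12 (cv2) and the standard library are available. Lean on these libraries where they do the work, as an engineer would, in place of code of your own. Each camera call takes 0.05 s, during which the arm holds its last target. There are 200 camera calls.

TASK

Nudge the three wax pattern blocks square and flush against the jig's fence, so that they stand in a straight row, then pump the bar clamp's trigger until its jaw has closed the row up tight against the fixed jaw. Finish with the trigger still held squeezed, so that the jaw keeps pressing on the row while the frame is fitted round it: a light hold that sinks the jaw's sprung pad by about 3 mm, no harder, because the wax dents. Move the jaw by the trigger only, and leave everything else on the bench where it is.

Things in the scene. Friction and masses are not known exactly. Their poses are not given: they have to be found in the camera images.
- jig: assembly jig fixed to the table: aluminium plate (top 12 mm above the table, x -65 to 115 mm, y -185 to 175 mm) with a low steel fence and a one-hand bar clamp lying on its side. Origin: under the middle of the fence's working face, at table height. x points from the fence over the plate, away from robot and clamp; y runs along fence and bar, from the clamp's head to its moving jaw; z up
- fence_mid (a point): top edge of the fence's working face, mid-length, 24 mm above the table: the face is the jig's plane x = 0, y from -85 to 85 mm, 12 mm tall. The blocks belong on its +x side, which is open. Both jaws pass above the fence (27 to 52 mm above the table, x up to 42 mm). The toothed bar lies on the other side, x = -47 to -25 mm, 38 mm up; its tail reaches y = -295 mm
- head_top (a point): middle of the top of the clamp's black head, 64 mm above the table (a release tab and pin heads stand 6 mm higher); the head covers x -62 to 12, y -167 to -101 mm in the jig's frame. The trigger's pin is at x = 4, y = -118 mm
- grip_mid (a point): middle of the clamp's fixed black pistol grip, which sticks out of the head towards the jig's -x (x = -60 to -170 mm), over the table: 16 mm thick along the jig's y, 22 to 56 mm above the table. This point: x = -95, y = -134, z = 38 mm in the jig's frame
- trigger_mid (a point): centre line of the orange trigger blade, 99 mm from its pin, 38 mm above the table. The blade (8 mm thick, 24 mm tall, 26 to 50 mm above the table) sticks out beside the grip on its +y side, down to x = -153 mm, free all round. Squeezed towards the grip (jig's -y) it turns about its vertical pin; this point moves about 25 mm, from 41 mm to 16 mm beside grip_mid
- trigger (a joint): turn of the trigger, rad: 0 let out, leaning away from the grip; 0.25 squeezed fully home, parallel to the grip with a 4 mm gap. A spring (3 to 5 N at trigger_mid) lets it out again
- bar (a joint): how far the bar with the moving jaw is drawn in, m: 0 wide open; the gap between the pads is 0.173 minus this. The trigger's pawl pulls 5 mm teeth on the bar, one way only: a full squeeze draws 10 to 12 mm, then the trigger must come right out for the next. Friction (4 N) keeps the bar in place meanwhile but holds no pressure: let go, and a pressing jaw eases back
- jaw_top (a point): middle of the top of the moving jaw at the bar's +y end, black, 90 mm along the jig's x, 16 mm thick, top 52 mm above the table; it carries the orange pad, which faces the jig's -y
- pad: the moving jaw's orange pad, 34 x 22 mm, 14 mm thick; origin in the middle of its face, 38 mm above the table, 22 mm from the fence plane. Rubber-faced and sprung: it sinks 1 mm into the jaw for every 8 N, at most 8 mm; unpressed, its face is 22 mm from jaw_top along y. Force at the jaw is about 2 times the squeeze at trigger_mid, less spring and friction
- anvil: the fixed jaw's black rubber pad, 34 x 22 mm; origin in the middle of its face, which faces the jig's +y at y = -88 mm
- block1_mid (a point): centre of wax block 1, red-brown, 44 mm along its own x, 38 mm along y, 36 mm tall, 57 g, with a raised disc on top; standing on the jig plate up to about 10 degrees askew, 12 to 30 mm off the fence, in any order. Lined up, its x is along the jig's x and its centre 22 mm from the fence face
- block2_mid (a point): centre of wax block 2, red-brown, 44 mm along its own x, 38 mm along y, 36 mm tall, 57 g, with a raised diamond on top; standing on the jig plate up to about 10 degrees askew, 12 to 30 mm off the fence, in any order. Lined up, its x is along the jig's x and its centre 22 mm from the fence face
- block3_mid (a point): centre of wax block 3, red-brown, 44 mm along its own x, 38 mm along y, 36 mm tall, 57 g, with a raised pair of bars on top; standing on the jig plate up to about 10 degrees askew, 12 to 30 mm off the fence, in any order. Lined up, its x is along the jig's x and its centre 22 mm from the fence face
- release_can: white bottle of release agent with a red cap, 52 mm diameter, 170 mm tall, standing; origin under its centre. Leave alone
- mallet: plastic-faced mallet lying flat, head 100 mm, handle 215 mm towards its -x; origin under the head. Leave alone
- wax_pot: small steel bowl, 70 mm across, 50 mm tall; origin under its centre. Leave alone
- driver: screwdriver lying flat; origin under its middle. Leave alone
- mould_plate: aluminium mould plate 120 x 90 x 18 mm with two shallow pockets; origin under its centre. Leave alone
- pin_tin: brass-coloured tin 38 mm across, 32 mm tall, standing on the jig plate far behind the fixed jaw; origin under its centre. Leave alone
- square: small engineer's square lying on the far left corner of the jig plate, stock 60 x 14 x 14 mm; origin under the stock. Leave alone
- caliper: digital caliper, 160 mm long, lying on the table in front of the jig; origin under its middle. Leave alone
Things that resemble listed ones, but are neither listed nor needed, are in the scene too. What is shaped like the part that bears block2_mid but green or turquoise is not meant.

How it is judged:
By the outcome, as a careful person would: the job done as asked, in the order asked, and still so for the second after the job is handed in, while the arm keeps its last pose, push and grip.
It also fails if it takes over 72 s, if anything falls off the work surface, if the arm or the gripper's body presses on something with over 40 N, if the wrist force passes 120 N, or if a joint passes its speed limit or range.

## Working session

There is one attempt and no reset: what is moved stays moved. The work goes in short steps, Python scripts to look and compute and a shell command to move; the robot and the scene stay as the last step left them, time stands still between calls to the robot, and variables do not carry over. Pictures are saved under pics/ and viewed, about 8 in all and at most 12, crops included, and the job is handed in when it is done.

```bash
mkdir -p pics
cat > h.py <<'E'
import numpy as np, cv2
from workcell import env
def snap(n,f):
    im=env.read_camera(n); cv2.imwrite('pics/'+f,im); return im
def ray(n,u,v,z):
    p=env.camera_params(n); V=np.array(p['view']); R=V[:3,:3]; c=-R.T@V[:3,3]
    d=R.T@np.array([(u-p['cx'])/p['fx'],-(v-p['cy'])/p['fy'],-1.])
    return c+d*(z-c[2])/d[2]
def proj(n,P):
    p=env.camera_params(n); V=np.array(p['view']); q=V[:3,:3]@np.array(P)+V[:3,3]
    return p['cx']+p['fx']*q[0]/-q[2], p['cy']+p['fy']*q[1]/q[2]
E
python3 - <<'E'
from h import *
a=snap('top','t0.png');b=snap('side','s0.png')
print(env.camera_params('top'));print(env.camera_params('side'));print(env.get_state())
E
```

```text
{'fx': 544.1844016944489, 'fy': 544.1844016944489, 'cx': 285.6014373318668, 'cy': 214.15565629479207, 'view': array([[-0.02421011, -0.99950135,  0.02027145,  0.00869111],
       [ 0.99686293, -0.02260785,  0.07584969, -0.57081254],
       [-0.07535358,  0.02204418,  0.99691318, -1.36597473],
       [ 0.        ,  0.        ,  0.        ,  1.        ]])}
{'fx': 495.44114555881424, 'fy': 495.44114555881424, 'cx': 273.69935129580426, 'cy': 205.46462068027998, 'view': array([[-0.99387051, -0.11004338, -0.01057695,  0.56028361],
       [ 0.07198132, -0.71677265,  0.69358176, -0.09420359],
       [-0.08390535,  0.68856911,  0.72030026, -1.32013449],
       [ 0.        ,  0.        ,  0.        ,  1.        ]])}
{'clock': 0.1, 'joint_pos': array([-1.33362834e+00,  3.13896003e-01,  4.51222740e-02,  1.30359927e+00,
        8.56940373e-07,  1.43120378e+00]), 'qvel': array([ 0.0002568 , -0.00107242,  0.00119372, -0.00136519, -0.00038918,
        0.00141212]), 'tau': array([ 2.07102137e-03, -4.81724918e+01,  2.99244815e+01,  1.27472437e-02,
       -1.97450954e-04,  6.68765139e-06]), 'tcp_pos': array([ 0.2114392 , -0.53424021,  0.23052685]), 'orientation': array([-7.87418658e-04,  9.82308543e-01,  1.87268001e-01, -3.80178906e-05]), 'wrist_force': array([-0.15296626,  0.00652766, -0.58111621]), 'ft_torque': array([ 0.01279629, -0.06510071, -0.01473342]), 'finger_gap': 0.08541016759138048}
```

View pics/t0.png

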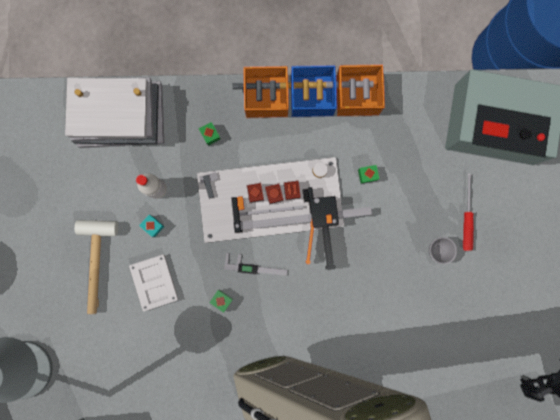

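View pics/s0.png

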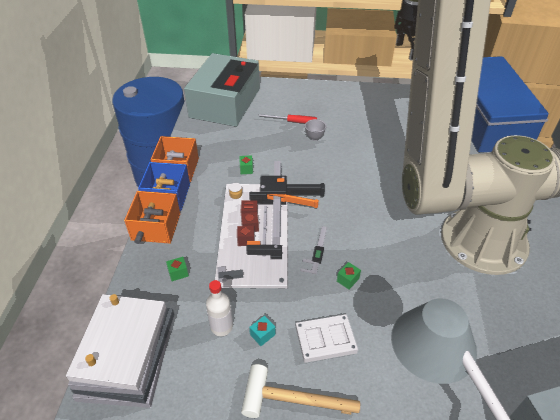

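The top picture shows the jig centred near pixel (270,200). The clamp head is at (325,210), the trigger at (310,243), the grip at (329,250) and the jaw at (238,213). The three red-brown blocks stand at (255,192), (274,193) and (292,190). The lookalikes are green or turquoise, at (209,133), (369,174), (151,225) and (221,300), all off the jig. Next is a close crop.

Run:
```python
from h import *
a=cv2.imread('pics/t0.png')[150:278,192:352]
cv2.imwrite('pics/t0c.png',cv2.resize(a,None,fx=5,fy=5,interpolation=cv2.INTER_CUBIC)[:600])
```

```text
(no output)
```

View pics/t0c.png

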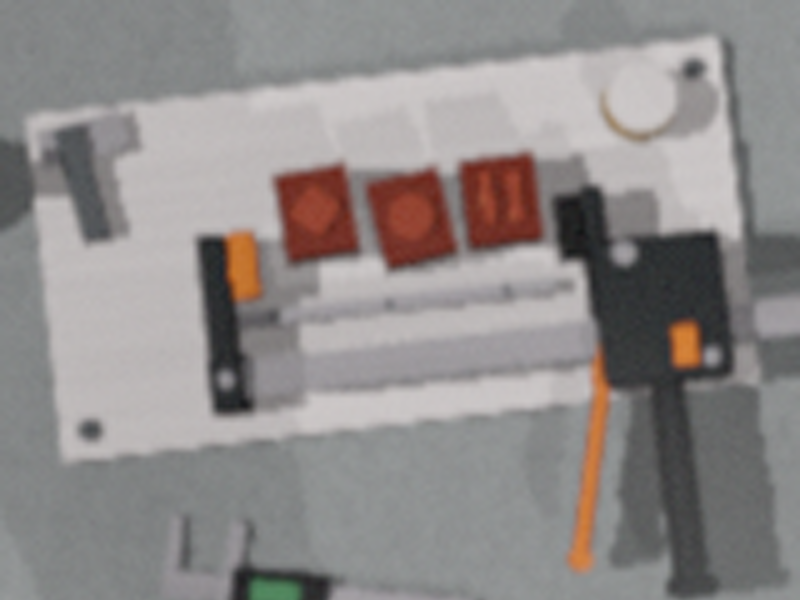

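```bash
cat >> h.py <<'E'
def c2w(pts,z,n='top',ox=192,oy=150,s=5):
    return np.array([ray(n,ox+(u+.5)/s-.5,oy+(v+.5)/s-.5,z) for u,v in pts])
E
python3 - <<'E'
from h import *
np.set_printoptions(precision=4,suppress=True)
W=c2w([(28,117),(722,38),(66,460),(760,385)],.012)[:,:2]
J=np.array([(115,175),(115,-185),(-65,175),(-65,-185)])/1e3
Jc=J-J.mean(0);Wc=W-W.mean(0)
th=np.arctan2((Jc[:,0]*Wc[:,1]-Jc[:,1]*Wc[:,0]).sum(),(Jc*Wc).sum())
R=np.array([[np.cos(th),-np.sin(th)],[np.sin(th),np.cos(th)]])
o=W.mean(0)-R@J.mean(0)
print('th',th,'o',o,'res',W-(J@R.T+o))
np.savez('jig.npz',th=th,o=o,R=R)
tj=lambda w:(w[:,:2]-o)@R*1e3
for nm,p in dict(dia=[(276,180),(342,165),(357,250),(290,262)],disc=[(368,187),(436,170),(455,253),(388,268)],bars=[(460,163),(530,155),(541,240),(470,248)]).items():
    c=tj(c2w(p,.048)); e=c[0]-c[3]+c[1]-c[2]; print(nm,c.mean(0),np.degrees(np.arctan2(e[1],e[0])),'\n',c)
print('head',tj(c2w([(588,248),(718,232),(732,372),(608,388)],.064)))
print('jaw',tj(c2w([(198,240),(226,236),(250,408),(214,412)],.052)))
print('pad',tj(c2w([(228,234),(254,232),(262,297),(236,300)],.049)))
print('trig tip',tj(c2w([(581,560),(605,395)],.05)),'grip',tj(c2w([(690,590),(668,390)],.056)))
print('anvil',tj(c2w([(560,200),(562,255)],.049)))
for p in [(-95,-134,38),(-95,-93,38)]: print('grip/trig world',R@np.array(p[:2])/1e3+o)
E
```

```text
th 0.08857746277386495 o [0.5851 0.0354] res [[-0.0013  0.0001]
 [ 0.0006 -0.0005]
 [ 0.0012 -0.0012]
 [-0.0006  0.0015]]
dia [43.0861 32.518 ] 3.56388560843668 
 [[62.4611 50.6963]
 [66.3606 16.9961]
 [22.9096 14.2094]
 [20.613  48.1704]]
disc [ 35.1796 -14.7472] 6.930983110375509 
 [[ 53.8756   5.2514]
 [ 58.6642 -29.6183]
 [ 15.9853 -34.406 ]
 [ 12.1934  -0.216 ]]
bars [ 39.3164 -59.9065] 0.49330624905898557 
 [[ 60.8594 -41.9985]
 [ 61.0199 -77.4421]
 [ 17.7293 -78.0231]
 [ 17.6569 -42.1623]]
head [[   9.579   -99.8118]
 [  10.3713 -164.9578]
 [ -59.5219 -163.5384]
 [ -60.5429 -101.5911]]
jaw [[ 36.2322  92.4101]
 [ 36.6878  78.3366]
 [-50.0413  75.5949]
 [-50.0241  93.5455]]
pad [[37.9233 77.409 ]
 [37.4904 64.3943]
 [ 4.5955 63.9075]
 [ 4.5376 76.9526]]
trig tip [[-143.3608  -79.3695]
 [ -63.2362 -100.766 ]] grip [[-164.0153 -130.9054]
 [ -64.5112 -131.7629]]
anvil [[ 36.6236 -89.7613]
 [  8.9587 -87.567 ]]
grip/trig world [ 0.5024 -0.1065]
grip/trig world [ 0.4987 -0.0656]
```

```bash
cat >> h.py <<'E'
try:
    _z=np.load('jig.npz'); R=_z['R'];o=_z['o'];th=float(_z['th'])
except Exception: pass
def st():
    s=env.get_state(); q=s['orientation']; p=s['tcp_pos']
    print('t%.2f jig mm'%s['clock'],np.round((p[:2]-o)@R*1e3,1),'z%.1f'%(p[2]*1e3),'yaw-th %.3f'%(2*np.arctan2(q[2],q[1])-th),
      'tilt',np.round(q[[0,3]],3),'Fjig',np.round(R.T@s['wrist_force'][:2],2),'Fz%.2f'%s['wrist_force'][2],'gap%.1f'%(s['finger_gap']*1e3))
E
python3 -c "from h import *;st();print(R@[.09,-.06]+o)"
```

```text
t0.10 jig mm [-422.6 -534.4] z230.5 yaw-th 0.288 tilt [-0.001 -0.   ] Fjig [-0.15  0.02] Fz-0.58 gap85.4
[ 0.6800827  -0.01638507]
```

```bash
python3 -m pendant '[{"fingers":10,"delta_pos":[0,0,0],"angular":[0,0,0.144]},{"fingers":10,"delta_pos":[0,0,0],"angular":[0,0,0.144]},{"fingers":10,"delta_pos":[32,-30,0],"angular":[0,0,0]},{"fingers":10,"delta_pos":[32,-30,0],"angular":[0,0,0]},{"fingers":10,"delta_pos":[32,-30,0],"angular":[0,0,0]},{"fingers":10,"delta_pos":[32,-30,0],"angular":[0,0,0]},{"fingers":10,"delta_pos":[32,-30,0],"angular":[0,0,0]},{"fingers":10,"delta_pos":[32,-30,0],"angular":[0,0,0]},{"fingers":10,"delta_pos":[32,-30,0],"angular":[0,0,0]},{"fingers":10,"delta_pos":[32,-30,0],"angular":[0,0,0]}]' 20; python3 -c "from h import *;st()"
```

```text
clock: 1.1
tcp_pos: [0.446, -0.2713, 0.231]
orientation: [-0.0, 0.999, 0.044, -0.0]
wrist_force: [1.0, -0.9, -0.6]
finger_gap: 0.0097
t1.10 jig mm [-165.7 -293.2] z231.0 yaw-th 0.000 tilt [-0. -0.] Fjig [ 0.88 -0.99] Fz-0.63 gap9.7
```

```bash
python3 -m pendant '[{"fingers":10,"delta_pos":[32,-29,0],"angular":[0,0,0]},{"fingers":10,"delta_pos":[32,-29,0],"angular":[0,0,0]},{"fingers":10,"delta_pos":[32,-29,0],"angular":[0,0,0]},{"fingers":10,"delta_pos":[32,-29,0],"angular":[0,0,0]},{"fingers":10,"delta_pos":[32,-29,0],"angular":[0,0,0]},{"fingers":10,"delta_pos":[32,-29,0],"angular":[0,0,0]},{"fingers":10,"delta_pos":[32,-29,0],"angular":[0,0,0]},{"fingers":10,"delta_pos":[32,-29,10],"angular":[0,0,0]},{"fingers":10,"delta_pos":[0,0,50],"angular":[0,0,0]},{"fingers":10,"delta_pos":[0,0,50],"angular":[0,0,0]},{"fingers":10,"delta_pos":[0,0,45],"angular":[0,0,0]},{"fingers":10,"delta_pos":[0,0,0],"angular":[0,0,0]}]' 20
python3 - <<'E'
from h import *
st(); a=snap('top','t1.png')[150:250,192:352];b=snap('side','s1.png')[150:290,190:350]
A=cv2.resize(a,None,fx=5,fy=5,interpolation=cv2.INTER_CUBIC);cv2.imwrite('pics/t1c.png',A)
E
```

```text
clock: 2.3
tcp_pos: [0.6735, -0.018, 0.0678]
orientation: [-0.001, 0.999, 0.045, -0.008]
wrist_force: [-1.8, -0.1, -0.5]
finger_gap: 0.0102
t2.30 jig mm [ 83.3 -61.1] z67.8 yaw-th 0.001 tilt [-0.001 -0.008] Fjig [-1.84  0.01] Fz-0.54 gap10.2
```

View pics/s1.png

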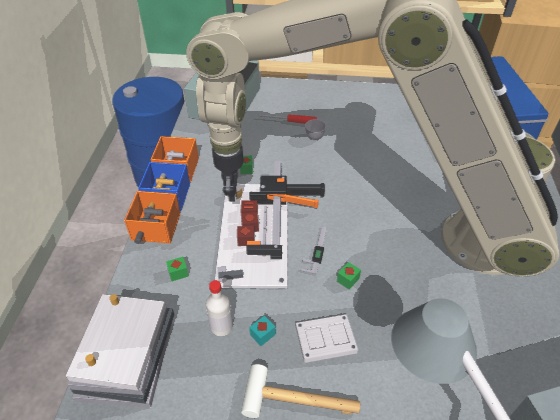

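The gripper hangs behind the bars block at (230,185), clear of the tin and the blocks. Now I lower it.

```bash
python3 -m pendant '[{"fingers":10,"delta_pos":[2,0,25],"angular":[0,0,0]},{"fingers":10,"delta_pos":[0,0,18],"angular":[0,0,0]},{"fingers":10,"delta_pos":[0,0,0],"angular":[0,0,0]},{"fingers":10,"delta_pos":[0,0,0],"angular":[0,0,0]}]' 20; python3 -c "from h import *;st()"
```

```text
clock: 2.8
tcp_pos: [0.6835, -0.0194, 0.0364]
orientation: [0.0, 0.999, 0.044, 0.002]
wrist_force: [0.6, 0.0, 1.1]
finger_gap: 0.0101
t2.80 jig mm [ 93.1 -63.3] z36.4 yaw-th -0.000 tilt [0.    0.002] Fjig [ 0.58 -0.02] Fz1.15 gap10.1
```

```bash
python3 -m pendant '[{"fingers":10,"delta_pos":[0,-2,14],"angular":[0,0,0]},{"fingers":10,"delta_pos":[-6,0,0],"angular":[0,0,0]},{"fingers":10,"delta_pos":[-6,0,0],"angular":[0,0,0]},{"fingers":10,"delta_pos":[-6,0,0],"angular":[0,0,0]},{"fingers":10,"delta_pos":[-5,0,0],"angular":[0,0,0]},{"fingers":10,"delta_pos":[-5,0,0],"angular":[0,0,0]},{"fingers":10,"delta_pos":[-4,0,0],"angular":[0,0,0]},{"fingers":10,"delta_pos":[-3,0,0],"angular":[0,0,0]},{"fingers":10,"delta_pos":[0,0,0],"angular":[0,0,0]},{"fingers":10,"delta_pos":[0,0,0],"angular":[0,0,0]}]' 20; python3 -c "from h import *;st()"
```

```text
clock: 3.8
tcp_pos: [0.648, -0.02, 0.0199]
orientation: [0.0, 0.999, 0.044, 0.001]
wrist_force: [4.6, 1.2, 0.2]
finger_gap: 0.0099
t3.80 jig mm [ 57.8 -60.8] z19.9 yaw-th 0.000 tilt [0.    0.001] Fjig [4.72 0.78] Fz0.19 gap9.9
```

```bash
python3 -m pendant '[{"fingers":10,"delta_pos":[-1,0,0],"angular":[0,0,0]},{"fingers":10,"delta_pos":[0,0,0],"angular":[0,0,0]},{"fingers":10,"delta_pos":[0,0,0],"angular":[0,0,0]}]' 20; python3 -c "from h import *;st()"
```

```text
clock: 4.1
tcp_pos: [0.648, -0.02, 0.0201]
orientation: [-0.0, 0.999, 0.045, 0.002]
wrist_force: [5.6, 2.0, -0.4]
finger_gap: 0.0101
t4.10 jig mm [ 57.7 -60.8] z20.1 yaw-th 0.001 tilt [-0.     0.002] Fjig [5.78 1.45] Fz-0.36 gap10.1
```

```bash
python3 -m pendant '[{"fingers":10,"delta_pos":[13,0,0],"angular":[0,0,0]},{"fingers":10,"delta_pos":[13,0,0],"angular":[0,0,0]},{"fingers":10,"delta_pos":[0,-23,0],"angular":[0,0,0]},{"fingers":10,"delta_pos":[0,-23,0],"angular":[0,0,0]},{"fingers":10,"delta_pos":[-6,0,0],"angular":[0,0,0]},{"fingers":10,"delta_pos":[-6,0,0],"angular":[0,0,0]},{"fingers":10,"delta_pos":[-5,0,0],"angular":[0,0,0]},{"fingers":10,"delta_pos":[-4,0,0],"angular":[0,0,0]},{"fingers":10,"delta_pos":[-3,0,0],"angular":[0,0,0]},{"fingers":10,"delta_pos":[-2,0,0],"angular":[0,0,0]},{"fingers":10,"delta_pos":[0,0,0],"angular":[0,0,0]},{"fingers":10,"delta_pos":[0,0,0],"angular":[0,0,0]}]' 20; python3 -c "from h import *;st()"
```

```text
clock: 5.3
tcp_pos: [0.6437, 0.0252, 0.0203]
orientation: [0.0, 0.999, 0.044, 0.002]
wrist_force: [5.3, 0.1, -0.1]
finger_gap: 0.01
t5.30 jig mm [ 57.4 -15.4] z20.3 yaw-th -0.000 tilt [0.    0.002] Fjig [ 5.3  -0.33] Fz-0.05 gap10.0
```

```bash
python3 -m pendant '[{"fingers":10,"delta_pos":[16,0,0],"angular":[0,0,0]},{"fingers":10,"delta_pos":[16,0,0],"angular":[0,0,0]},{"fingers":10,"delta_pos":[0,-24,0],"angular":[0,0,0]},{"fingers":10,"delta_pos":[0,-24,0],"angular":[0,0,0]},{"fingers":10,"delta_pos":[-6,0,0],"angular":[0,0,0]},{"fingers":10,"delta_pos":[-6,0,0],"angular":[0,0,0]},{"fingers":10,"delta_pos":[-6,0,0],"angular":[0,0,0]},{"fingers":10,"delta_pos":[-5,0,0],"angular":[0,0,0]},{"fingers":10,"delta_pos":[-4,0,0],"angular":[0,0,0]},{"fingers":10,"delta_pos":[-5,0,0],"angular":[0,0,0]},{"fingers":10,"delta_pos":[0,0,0],"angular":[0,0,0]},{"fingers":10,"delta_pos":[0,0,0],"angular":[0,0,0]}]' 20
python3 - <<'E'
from h import *
st()
E
```

```text
clock: 6.5
tcp_pos: [0.6392, 0.0731, 0.0203]
orientation: [0.0, 0.999, 0.044, 0.002]
wrist_force: [5.3, 0.7, -0.3]
finger_gap: 0.0098
t6.50 jig mm [57.2 32.8] z20.3 yaw-th -0.000 tilt [0.    0.002] Fjig [5.37 0.24] Fz-0.32 gap9.8
```

```bash
python3 -m pendant '[{"fingers":10,"delta_pos":[12,0,0],"angular":[0,0,0]},{"fingers":0,"delta_pos":[0,0,-30],"angular":[0,0,0]},{"fingers":0,"delta_pos":[0,0,-40],"angular":[0,0,0]},{"fingers":0,"delta_pos":[0,0,-40],"angular":[0,0,0]},{"fingers":0,"delta_pos":[-40,24,0],"angular":[0,0,0]},{"fingers":0,"delta_pos":[-40,24,0],"angular":[0,0,0]},{"fingers":0,"delta_pos":[-40,24,0],"angular":[0,0,0]},{"fingers":0,"delta_pos":[-40,22,0],"angular":[0,0,0]},{"fingers":0,"delta_pos":[0,0,0],"angular":[0,0,0]},{"fingers":0,"delta_pos":[0,0,0],"angular":[0,0,0]}]' 20
python3 - <<'E'
from h import *
st(); a=snap('top','t2.png');b=snap('side','s2.png')[150:290,190:350]
b=cv2.resize(b,None,fx=4,fy=4,interpolation=cv2.INTER_CUBIC);cv2.imwrite('pics/s2c.png',b)
E
```

```text
clock: 7.5
tcp_pos: [0.4967, -0.0338, 0.1292]
orientation: [-0.0, 0.999, 0.043, -0.001]
wrist_force: [1.5, 0.4, 1.0]
finger_gap: -0.0
t7.50 jig mm [-94.2 -61.1] z129.2 yaw-th -0.002 tilt [-0.    -0.001] Fjig [1.56 0.3 ] Fz1.04 gap-0.0
```

View pics/s2c.png

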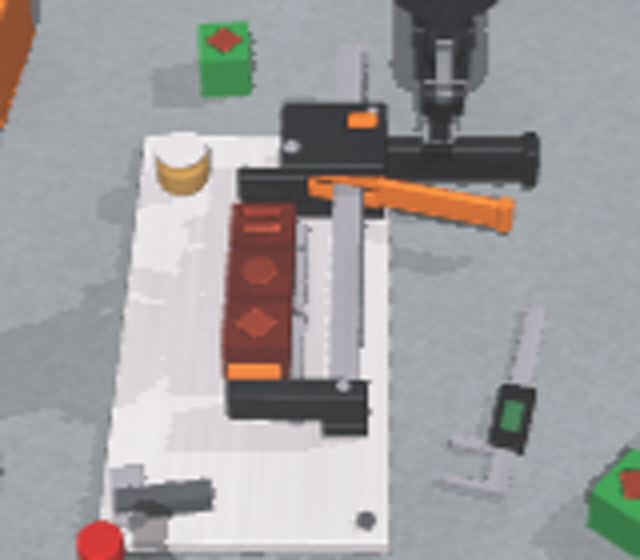

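The blocks now stand in a straight row along the fence: bars at (263,228), disc (260,268), diamond (257,325), all in crop pixels. The gripper hovers high, beside the trigger. I'll lower it and approach the blade.

```bash
python3 -m pendant '[{"fingers":0,"delta_pos":[0,0,40],"angular":[0,0,0]},{"fingers":0,"delta_pos":[0,0,40],"angular":[0,0,0]},{"fingers":0,"delta_pos":[0,0,20],"angular":[0,0,0]},{"fingers":0,"delta_pos":[0,0,0],"angular":[0,0,0]},{"fingers":0,"delta_pos":[0,0,0],"angular":[0,0,0]},{"fingers":0,"delta_pos":[0,0,0],"angular":[0,0,0]}]' 20; python3 -c "from h import *;st()"; python3 -m pendant '[{"fingers":0,"delta_pos":[0,5,0],"angular":[0,0,0]},{"fingers":0,"delta_pos":[0,0,0],"angular":[0,0,0]},{"fingers":0,"delta_pos":[0,0,0],"angular":[0,0,0]}]';python3 -c "from h import *;st()"; python3 -m pendant '[{"fingers":0,"delta_pos":[0,4,0],"angular":[0,0,0]},{"fingers":0,"delta_pos":[0,0,0],"angular":[0,0,0]},{"fingers":0,"delta_pos":[0,0,0],"angular":[0,0,0]}]';python3 -c "from h import *;st()"
```

```text
clock: 8.2
tcp_pos: [0.5, -0.0333, 0.0306]
orientation: [0.0, 0.999, 0.045, 0.001]
wrist_force: [-0.3, 0.8, 0.2]
finger_gap: -0.0002
t8.20 jig mm [-90.8 -61. ] z30.6 yaw-th 0.001 tilt [0.    0.001] Fjig [-0.27  0.83] Fz0.21 gap-0.2
clock: 8.5
tcp_pos: [0.4993, -0.0387, 0.0301]
orientation: [0.0, 0.999, 0.044, 0.001]
wrist_force: [-0.1, -0.6, 0.0]
finger_gap: -0.0003
t8.50 jig mm [-92.  -66.2] z30.1 yaw-th -0.000 tilt [0.    0.001] Fjig [-0.15 -0.6 ] Fz0.01 gap-0.3
clock: 8.8
tcp_pos: [0.499, -0.0425, 0.0293]
orientation: [0.0, 0.999, 0.044, 0.0]
wrist_force: [0.6, -0.2, -0.1]
finger_gap: -0.0
t8.80 jig mm [-92.6 -70. ] z29.3 yaw-th -0.000 tilt [0. 0.] Fjig [ 0.57 -0.26] Fz-0.09 gap-0.0
```

```bash
python3 -m pendant '[{"fingers":0,"delta_pos":[0,4,0],"angular":[0,0,0]},{"fingers":0,"delta_pos":[0,0,0],"angular":[0,0,0]}]'>/dev/null;python3 -c "from h import *;st()"; python3 -m pendant '[{"fingers":0,"delta_pos":[0,4,0],"angular":[0,0,0]},{"fingers":0,"delta_pos":[0,0,0],"angular":[0,0,0]}]'>/dev/null;python3 -c "from h import *;st()"; python3 -m pendant '[{"fingers":0,"delta_pos":[0,4,0],"angular":[0,0,0]},{"fingers":0,"delta_pos":[0,0,0],"angular":[0,0,0]}]'>/dev/null;python3 -c "from h import *;st()"; python3 -m pendant '[{"fingers":0,"delta_pos":[0,4,0],"angular":[0,0,0]},{"fingers":0,"delta_pos":[0,0,0],"angular":[0,0,0]}]'>/dev/null;python3 -c "from h import *;st()"
```

```text
t9.00 jig mm [-93.2 -73.2] z29.1 yaw-th 0.000 tilt [-0.001 -0.001] Fjig [-0.41  3.73] Fz0.74 gap0.1
t9.20 jig mm [-93.6 -77. ] z28.9 yaw-th 0.000 tilt [-0.001 -0.001] Fjig [-1.73  4.4 ] Fz1.29 gap0.3
t9.40 jig mm [-93.9 -80.9] z28.8 yaw-th 0.000 tilt [-0.001 -0.001] Fjig [-2.58  4.46] Fz1.32 gap0.1
t9.60 jig mm [-94.2 -84.7] z28.6 yaw-th 0.000 tilt [-0.001 -0.001] Fjig [-3.14  5.39] Fz1.57 gap0.2
```

```bash
python3 -m pendant '[{"fingers":0,"delta_pos":[0,4,0],"angular":[0,0,0]},{"fingers":0,"delta_pos":[0,0,0],"angular":[0,0,0]}]'>/dev/null;python3 -c "from h import *;st()"; python3 -m pendant '[{"fingers":0,"delta_pos":[0,4,0],"angular":[0,0,0]},{"fingers":0,"delta_pos":[0,0,0],"angular":[0,0,0]}]'>/dev/null;python3 -c "from h import *;st()"; python3 -m pendant '[{"fingers":0,"delta_pos":[0,2,0],"angular":[0,0,0]},{"fingers":0,"delta_pos":[0,0,0],"angular":[0,0,0]}]'>/dev/null;python3 -c "from h import *;st()"; python3 -m pendant '[{"fingers":0,"delta_pos":[0,1,0],"angular":[0,0,0]},{"fingers":0,"delta_pos":[0,0,0],"angular":[0,0,0]}]'>/dev/null;python3 - <<'E'
from h import *
st();a=snap('top','t3.png')[150:270,192:352]
cv2.imwrite('pics/t3c.png',cv2.resize(a,None,fx=5,fy=5,interpolation=cv2.INTER_CUBIC))
E
```

```text
t9.80 jig mm [-94.5 -88.5] z28.5 yaw-th 0.000 tilt [-0.001 -0.002] Fjig [-3.06  5.52] Fz1.40 gap0.0
t10.00 jig mm [-94.7 -92.4] z28.5 yaw-th 0.000 tilt [-0.001 -0.002] Fjig [-3.51  5.92] Fz1.66 gap0.1
t10.20 jig mm [-94.8 -94.2] z28.4 yaw-th 0.001 tilt [-0.001 -0.002] Fjig [-3.32  5.8 ] Fz1.95 gap-0.3
t10.40 jig mm [-94.9 -95. ] z28.4 yaw-th 0.001 tilt [-0.001 -0.002] Fjig [-3.55  6.29] Fz2.10 gap0.1
```

View pics/t3c.png

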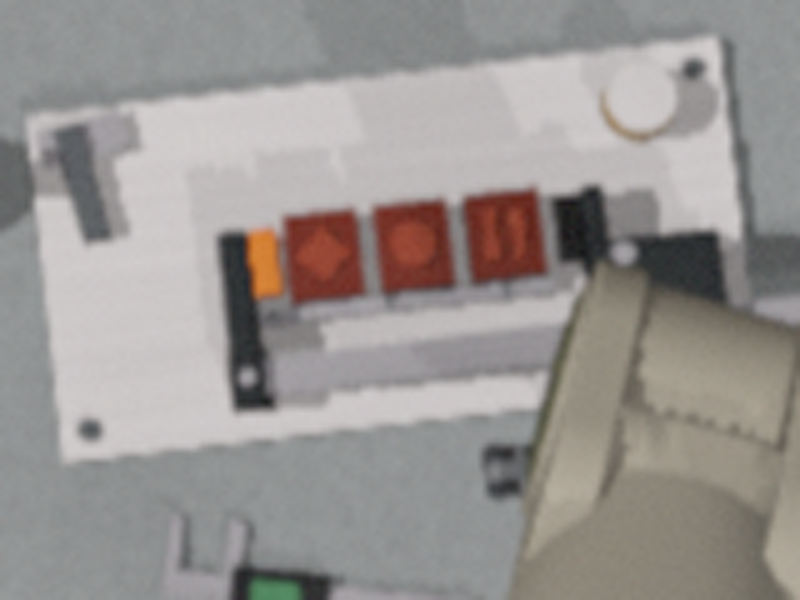

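After one squeeze the jaw has moved about 11 mm, its pad face now at crop (280,265), and the blocks are still in line. I'll let the trigger out and squeeze again.

```bash
python3 -m pendant '[{"fingers":0,"delta_pos":[0,-10,0],"angular":[0,0,0]},{"fingers":0,"delta_pos":[0,-10,0],"angular":[0,0,0]},{"fingers":0,"delta_pos":[0,-11,0],"angular":[0,0,0]},{"fingers":0,"delta_pos":[0,0,0],"angular":[0,0,0]},{"fingers":0,"delta_pos":[0,0,0],"angular":[0,0,0]},{"fingers":0,"delta_pos":[0,0,0],"angular":[0,0,0]}]'>/dev/null; python3 -c "from h import *;st()"
python3 -m pendant '[{"fingers":0,"delta_pos":[0,6,0],"angular":[0,0,0]},{"fingers":0,"delta_pos":[0,4,0],"angular":[0,0,0]},{"fingers":0,"delta_pos":[0,4,0],"angular":[0,0,0]},{"fingers":0,"delta_pos":[0,0,0],"angular":[0,0,0]}]'>/dev/null;python3 -c "from h import *;st()"; python3 -m pendant '[{"fingers":0,"delta_pos":[0,3,0],"angular":[0,0,0]},{"fingers":0,"delta_pos":[0,3,0],"angular":[0,0,0]},{"fingers":0,"delta_pos":[0,0,0],"angular":[0,0,0]}]'>/dev/null;python3 -c "from h import *;st()"; python3 -m pendant '[{"fingers":0,"delta_pos":[0,3,0],"angular":[0,0,0]},{"fingers":0,"delta_pos":[0,3,0],"angular":[0,0,0]},{"fingers":0,"delta_pos":[0,0,0],"angular":[0,0,0]}]'>/dev/null;python3 -c "from h import *;st()"; python3 -m pendant '[{"fingers":0,"delta_pos":[0,3,0],"angular":[0,0,0]},{"fingers":0,"delta_pos":[0,2,0],"angular":[0,0,0]},{"fingers":0,"delta_pos":[0,0,0],"angular":[0,0,0]}]'>/dev/null;python3 - <<'E'
from h import *
st()
E
```

```text
t11.05 jig mm [-92.2 -66.1] z29.5 yaw-th 0.000 tilt [0. 0.] Fjig [ 0.45 -0.25] Fz-0.34 gap-0.1
t11.45 jig mm [-93.6 -79.6] z28.9 yaw-th -0.001 tilt [-0.001 -0.001] Fjig [-2.    5.01] Fz1.47 gap0.2
t11.75 jig mm [-94.1 -85.1] z28.7 yaw-th -0.000 tilt [-0.001 -0.001] Fjig [-3.04  5.34] Fz0.52 gap0.0
t12.05 jig mm [-94.5 -90.8] z28.6 yaw-th -0.000 tilt [-0.001 -0.002] Fjig [-3.19  6.12] Fz2.52 gap-0.0
t12.35 jig mm [-94.8 -95.6] z28.5 yaw-th 0.000 tilt [-0.001 -0.002] Fjig [-3.69  5.65] Fz1.62 gap-0.1
```

```bash
python3 -m pendant '[{"fingers":0,"delta_pos":[0,-10,0],"angular":[0,0,0]},{"fingers":0,"delta_pos":[0,-10,0],"angular":[0,0,0]},{"fingers":0,"delta_pos":[0,-10,0],"angular":[0,0,0]},{"fingers":0,"delta_pos":[0,0,0],"angular":[0,0,0]},{"fingers":0,"delta_pos":[0,0,0],"angular":[0,0,0]},{"fingers":0,"delta_pos":[0,0,0],"angular":[0,0,0]}]'>/dev/null; python3 -c "from h import *;st()"
python3 -m pendant '[{"fingers":0,"delta_pos":[0,6,0],"angular":[0,0,0]},{"fingers":0,"delta_pos":[0,4,0],"angular":[0,0,0]},{"fingers":0,"delta_pos":[0,4,0],"angular":[0,0,0]},{"fingers":0,"delta_pos":[0,0,0],"angular":[0,0,0]}]'>/dev/null;python3 -c "from h import *;st()"; python3 -m pendant '[{"fingers":0,"delta_pos":[0,3,0],"angular":[0,0,0]},{"fingers":0,"delta_pos":[0,3,0],"angular":[0,0,0]},{"fingers":0,"delta_pos":[0,0,0],"angular":[0,0,0]}]'>/dev/null;python3 -c "from h import *;st()"; python3 -m pendant '[{"fingers":0,"delta_pos":[0,3,0],"angular":[0,0,0]},{"fingers":0,"delta_pos":[0,3,0],"angular":[0,0,0]},{"fingers":0,"delta_pos":[0,0,0],"angular":[0,0,0]}]'>/dev/null;python3 - <<'E'
from h import *
st();a=snap('top','t4.png')[150:270,192:352]
cv2.imwrite('pics/t4c.png',cv2.resize(a,None,fx=5,fy=5,interpolation=cv2.INTER_CUBIC))
E
```

```text
t12.95 jig mm [-92.2 -67.1] z29.5 yaw-th 0.000 tilt [0. 0.] Fjig [-0.44  0.37] Fz0.22 gap0.2
t13.35 jig mm [-93.8 -80.5] z28.9 yaw-th -0.000 tilt [-0.001 -0.001] Fjig [-1.43  4.07] Fz1.91 gap0.0
t13.65 jig mm [-94.3 -86. ] z28.7 yaw-th -0.000 tilt [-0.001 -0.001] Fjig [-2.55  5.3 ] Fz2.29 gap-0.3
t13.95 jig mm [-94.7 -91.7] z28.6 yaw-th -0.000 tilt [-0.002 -0.002] Fjig [-4.51  5.79] Fz1.93 gap-0.1
```

View pics/t4c.png

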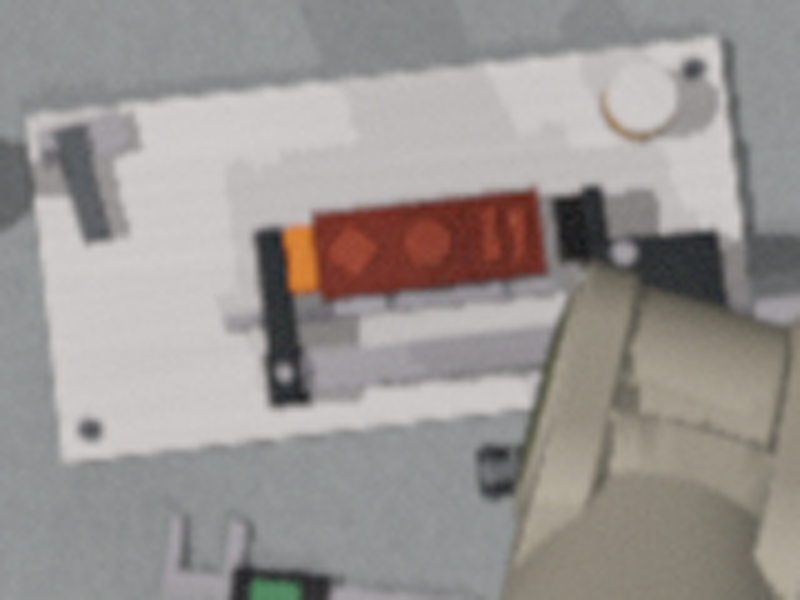

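The three blocks have closed up on one another, from (315,255) to (545,232), with a gap of about 4 mm left to the anvil at (556,230). I'll finish this stroke, let out, and press each block on the fence again before the last squeeze.

```bash
python3 -m pendant '[{"fingers":0,"delta_pos":[0,2,0],"angular":[0,0,0]},{"fingers":0,"delta_pos":[0,1.5,0],"angular":[0,0,0]},{"fingers":0,"delta_pos":[0,0,0],"angular":[0,0,0]}]'>/dev/null; python3 -c "from h import *;st()"
python3 -m pendant '[{"fingers":0,"delta_pos":[0,-10,0],"angular":[0,0,0]},{"fingers":0,"delta_pos":[0,-10,0],"angular":[0,0,0]},{"fingers":0,"delta_pos":[0,-10,0],"angular":[0,0,0]},{"fingers":0,"delta_pos":[0,0,-20],"angular":[0,0,0]},{"fingers":0,"delta_pos":[0,0,-40],"angular":[0,0,0]},{"fingers":10,"delta_pos":[0,0,-40],"angular":[0,0,0]},{"fingers":10,"delta_pos":[44,0,0],"angular":[0,0,0]},{"fingers":10,"delta_pos":[44,0,0],"angular":[0,0,0]},{"fingers":10,"delta_pos":[44,0,0],"angular":[0,0,0]},{"fingers":10,"delta_pos":[40,0,0],"angular":[0,0,0]},{"fingers":10,"delta_pos":[0,0,0],"angular":[0,0,0]},{"fingers":10,"delta_pos":[0,0,0],"angular":[0,0,0]}]' ; python3 -c "from h import *;st()"
```

```text
t14.30 jig mm [-95.  -94.9] z28.5 yaw-th 0.000 tilt [-0.002 -0.002] Fjig [-3.4   6.47] Fz2.36 gap-0.1
clock: 15.5
tcp_pos: [0.6704, -0.0231, 0.1283]
orientation: [0.0, 0.999, 0.045, -0.001]
wrist_force: [0.0, -0.3, -0.8]
finger_gap: 0.0101
t15.50 jig mm [ 79.7 -65.8] z128.3 yaw-th 0.001 tilt [ 0.    -0.001] Fjig [-0.02 -0.25] Fz-0.82 gap10.1
```

```bash
python3 -m pendant '[{"fingers":10,"delta_pos":[0,0,40],"angular":[0,0,0]},{"fingers":10,"delta_pos":[0,0,40],"angular":[0,0,0]},{"fingers":10,"delta_pos":[0,0,26],"angular":[0,0,0]},{"fingers":10,"delta_pos":[0,0,0],"angular":[0,0,0]},{"fingers":10,"delta_pos":[0,0,0],"angular":[0,0,0]},{"fingers":10,"delta_pos":[-8,0,0],"angular":[0,0,0]},{"fingers":10,"delta_pos":[-8,0,0],"angular":[0,0,0]},{"fingers":10,"delta_pos":[0,0,0],"angular":[0,0,0]},{"fingers":10,"delta_pos":[0,0,0],"angular":[0,0,0]}]' >/dev/null; python3 -c "from h import *;st()"
```

```text
t16.40 jig mm [ 63.6 -66.4] z24.5 yaw-th 0.000 tilt [0.    0.001] Fjig [ 0.47 -0.21] Fz-0.27 gap9.8
```

```bash
python3 -m pendant '[{"fingers":10,"delta_pos":[-3,0,3],"angular":[0,0,0]},{"fingers":10,"delta_pos":[-2,0,0],"angular":[0,0,0]},{"fingers":10,"delta_pos":[-2,0,0],"angular":[0,0,0]},{"fingers":10,"delta_pos":[0,0,0],"angular":[0,0,0]},{"fingers":10,"delta_pos":[0,0,0],"angular":[0,0,0]}]' >/dev/null; python3 -c "from h import *;st()"
python3 -m pendant '[{"fingers":10,"delta_pos":[7,0,0],"angular":[0,0,0]},{"fingers":10,"delta_pos":[0,-20,0],"angular":[0,0,0]},{"fingers":10,"delta_pos":[0,-19,0],"angular":[0,0,0]},{"fingers":10,"delta_pos":[-3,0,0],"angular":[0,0,0]},{"fingers":10,"delta_pos":[-2,0,0],"angular":[0,0,0]},{"fingers":10,"delta_pos":[-2,0,0],"angular":[0,0,0]},{"fingers":10,"delta_pos":[0,0,0],"angular":[0,0,0]},{"fingers":10,"delta_pos":[0,0,0],"angular":[0,0,0]}]' >/dev/null; python3 -c "from h import *;st()"
python3 -m pendant '[{"fingers":10,"delta_pos":[7,0,0],"angular":[0,0,0]},{"fingers":10,"delta_pos":[0,-20,0],"angular":[0,0,0]},{"fingers":10,"delta_pos":[0,-19,0],"angular":[0,0,0]},{"fingers":10,"delta_pos":[-3,0,0],"angular":[0,0,0]},{"fingers":10,"delta_pos":[-2,0,0],"angular":[0,0,0]},{"fingers":10,"delta_pos":[-2,0,0],"angular":[0,0,0]},{"fingers":10,"delta_pos":[0,0,0],"angular":[0,0,0]},{"fingers":10,"delta_pos":[0,0,0],"angular":[0,0,0]}]' >/dev/null; python3 -c "from h import *;st()"
```

```text
t16.90 jig mm [ 57.7 -66.4] z20.8 yaw-th 0.000 tilt [0.    0.001] Fjig [4.53 0.98] Fz-0.12 gap10.1
t17.70 jig mm [ 58.  -27.2] z21.1 yaw-th 0.000 tilt [-0.     0.002] Fjig [4.54 2.91] Fz-0.50 gap9.8
t18.50 jig mm [57.5 11.4] z20.9 yaw-th -0.000 tilt [-0.     0.001] Fjig [4.22 2.41] Fz0.27 gap10.0
```

```bash
python3 -m pendant '[{"fingers":0,"delta_pos":[5,0,0],"angular":[0,0,0]},{"fingers":0,"delta_pos":[0,0,0],"angular":[0,0,0]},{"fingers":0,"delta_pos":[-3,0,0],"angular":[0,0,0]},{"fingers":0,"delta_pos":[-3,0,0],"angular":[0,0,0]},{"fingers":0,"delta_pos":[0,0,0],"angular":[0,0,0]},{"fingers":0,"delta_pos":[0,0,0],"angular":[0,0,0]}]' >/dev/null; python3 -c "from h import *;st()"
python3 -m pendant '[{"fingers":0,"delta_pos":[6,0,0],"angular":[0,0,0]},{"fingers":0,"delta_pos":[0,20,0],"angular":[0,0,0]},{"fingers":0,"delta_pos":[0,19,0],"angular":[0,0,0]},{"fingers":0,"delta_pos":[-3,0,0],"angular":[0,0,0]},{"fingers":0,"delta_pos":[-3,0,0],"angular":[0,0,0]},{"fingers":0,"delta_pos":[0,0,0],"angular":[0,0,0]},{"fingers":0,"delta_pos":[0,0,0],"angular":[0,0,0]}]' >/dev/null; python3 -c "from h import *;st()"
python3 -m pendant '[{"fingers":0,"delta_pos":[6,0,0],"angular":[0,0,0]},{"fingers":0,"delta_pos":[0,20,0],"angular":[0,0,0]},{"fingers":0,"delta_pos":[0,19,0],"angular":[0,0,0]},{"fingers":0,"delta_pos":[-3,0,0],"angular":[0,0,0]},{"fingers":0,"delta_pos":[-3,0,0],"angular":[0,0,0]},{"fingers":0,"delta_pos":[0,0,0],"angular":[0,0,0]},{"fingers":0,"delta_pos":[0,0,0],"angular":[0,0,0]}]' >/dev/null; python3 -c "from h import *;st()"
```

```text
t19.10 jig mm [57.4 12. ] z21.2 yaw-th 0.000 tilt [-0.     0.002] Fjig [4.81 0.72] Fz0.01 gap0.0
t19.80 jig mm [ 57.6 -28.3] z21.4 yaw-th -0.000 tilt [0.001 0.002] Fjig [ 4.75 -2.46] Fz-0.46 gap-0.3
t20.50 jig mm [ 57.7 -66.9] z21.5 yaw-th -0.000 tilt [0.001 0.003] Fjig [ 4.81 -2.97] Fz0.52 gap0.1
```

All three blocks now sit on the fence line, agreeing within 0.1 mm. Back to the trigger.

```bash
python3 -m pendant '[{"fingers":0,"delta_pos":[20,-2,0],"angular":[0,0,0]},{"fingers":0,"delta_pos":[0,0,-36],"angular":[0,0,0]},{"fingers":0,"delta_pos":[0,0,-36],"angular":[0,0,0]},{"fingers":0,"delta_pos":[0,0,-36],"angular":[0,0,0]},{"fingers":0,"delta_pos":[-44,0,0],"angular":[0,0,0]},{"fingers":0,"delta_pos":[-44,0,0],"angular":[0,0,0]},{"fingers":0,"delta_pos":[-44,0,0],"angular":[0,0,0]},{"fingers":0,"delta_pos":[-36,0,0],"angular":[0,0,0]},{"fingers":0,"delta_pos":[0,0,0],"angular":[0,0,0]},{"fingers":0,"delta_pos":[0,0,0],"angular":[0,0,0]}]'>/dev/null ; python3 -c "from h import *;st()"
```

```text
t21.50 jig mm [-93.4 -63.9] z128.6 yaw-th 0.000 tilt [-0.  0.] Fjig [1.15 0.47] Fz0.37 gap0.1
```

```bash
python3 -m pendant '[{"fingers":0,"delta_pos":[0,0,40],"angular":[0,0,0]},{"fingers":0,"delta_pos":[0,0,40],"angular":[0,0,0]},{"fingers":0,"delta_pos":[0,0,20],"angular":[0,0,0]},{"fingers":0,"delta_pos":[0,0,0],"angular":[0,0,0]},{"fingers":0,"delta_pos":[0,0,0],"angular":[0,0,0]},{"fingers":0,"delta_pos":[0,0,0],"angular":[0,0,0]}]'>/dev/null; python3 -c "from h import *;st()"
python3 -m pendant '[{"fingers":0,"delta_pos":[0,6,0],"angular":[0,0,0]},{"fingers":0,"delta_pos":[0,4,0],"angular":[0,0,0]},{"fingers":0,"delta_pos":[0,0,0],"angular":[0,0,0]},{"fingers":0,"delta_pos":[0,0,0],"angular":[0,0,0]}]'>/dev/null; python3 -c "from h import *;st()"
python3 -m pendant '[{"fingers":0,"delta_pos":[0,2,0],"angular":[0,0,0]},{"fingers":0,"delta_pos":[0,0,0],"angular":[0,0,0]}]'>/dev/null; python3 -c "from h import *;st()"
python3 -m pendant '[{"fingers":0,"delta_pos":[0,2,0],"angular":[0,0,0]},{"fingers":0,"delta_pos":[0,0,0],"angular":[0,0,0]}]'>/dev/null; python3 -c "from h import *;st()"
python3 -m pendant '[{"fingers":0,"delta_pos":[0,1,0],"angular":[0,0,0]},{"fingers":0,"delta_pos":[0,0,0],"angular":[0,0,0]}]'>/dev/null; python3 -c "from h import *;st()"
python3 -m pendant '[{"fingers":0,"delta_pos":[0,1,0],"angular":[0,0,0]},{"fingers":0,"delta_pos":[0,0,0],"angular":[0,0,0]}]'>/dev/null; python3 -c "from h import *;st()"
```

```text
t22.10 jig mm [-90.7 -64.7] z29.6 yaw-th 0.000 tilt [0.    0.001] Fjig [-1.18 -0.71] Fz0.09 gap0.2
t22.50 jig mm [-91.8 -74.4] z29.0 yaw-th 0.000 tilt [-0.     0.001] Fjig [1.54 3.08] Fz2.77 gap-0.1
t22.70 jig mm [-92.2 -76.2] z28.6 yaw-th 0.000 tilt [-0.     0.001] Fjig [1.88 4.39] Fz2.90 gap-0.1
t22.90 jig mm [-92.6 -78.1] z28.4 yaw-th 0.000 tilt [-0.  0.] Fjig [1.21 4.5 ] Fz3.52 gap-0.2
t23.10 jig mm [-92.7 -79. ] z28.3 yaw-th 0.000 tilt [-0. -0.] Fjig [0.19 4.44] Fz3.44 gap-0.3
t23.30 jig mm [-92.9 -79.9] z28.2 yaw-th 0.000 tilt [-0. -0.] Fjig [0.93 5.37] Fz4.12 gap-0.1
```

```bash
python3 -m pendant '[{"fingers":0,"delta_pos":[0,1,0],"angular":[0,0,0]},{"fingers":0,"delta_pos":[0,0,0],"angular":[0,0,0]}]'>/dev/null; python3 -c "from h import *;st()"
python3 -m pendant '[{"fingers":0,"delta_pos":[0,1,0],"angular":[0,0,0]},{"fingers":0,"delta_pos":[0,0,0],"angular":[0,0,0]}]'>/dev/null; python3 -c "from h import *;st()"
python3 -m pendant '[{"fingers":0,"delta_pos":[0,1,0],"angular":[0,0,0]},{"fingers":0,"delta_pos":[0,0,0],"angular":[0,0,0]}]'>/dev/null; python3 -c "from h import *;st()"
python3 -m pendant '[{"fingers":0,"delta_pos":[0,1,0],"angular":[0,0,0]},{"fingers":0,"delta_pos":[0,0,0],"angular":[0,0,0]}]'>/dev/null; python3 -c "from h import *;st()"
```

```text
t23.50 jig mm [-93.1 -80.9] z28.2 yaw-th 0.000 tilt [-0. -0.] Fjig [-0.19  5.16] Fz4.02 gap-0.3
t23.70 jig mm [-93.2 -81.8] z28.1 yaw-th 0.000 tilt [-0.    -0.001] Fjig [1.4  4.98] Fz4.13 gap0.0
t23.90 jig mm [-93.4 -82.7] z28.0 yaw-th 0.000 tilt [-0.    -0.001] Fjig [-0.37  6.48] Fz3.74 gap-0.3
t24.10 jig mm [-93.5 -83.6] z28.0 yaw-th 0.000 tilt [-0.001 -0.001] Fjig [0.11 6.06] Fz3.45 gap0.0
```

```bash
python3 -m pendant '[{"fingers":0,"delta_pos":[0,1,0],"angular":[0,0,0]},{"fingers":0,"delta_pos":[0,0,0],"angular":[0,0,0]}]'>/dev/null; python3 -c "from h import *;st()"
python3 -m pendant '[{"fingers":0,"delta_pos":[0,1,0],"angular":[0,0,0]},{"fingers":0,"delta_pos":[0,0,0],"angular":[0,0,0]}]'>/dev/null; python3 -c "from h import *;st()"
python3 -m pendant '[{"fingers":0,"delta_pos":[0,1,0],"angular":[0,0,0]},{"fingers":0,"delta_pos":[0,0,0],"angular":[0,0,0]}]'>/dev/null
python3 - <<'E'
from h import *
st();a=snap('top','t5.png')[185:245,212:332]
cv2.imwrite('pics/t5c.png',cv2.resize(a,None,fx=6.6,fy=6.6,interpolation=cv2.INTER_CUBIC))
E
```

```text
t24.30 jig mm [-93.6 -84.6] z28.0 yaw-th 0.000 tilt [-0.001 -0.001] Fjig [-1.38  6.14] Fz4.19 gap0.3
t24.50 jig mm [-93.8 -85.6] z27.9 yaw-th 0.000 tilt [-0.001 -0.001] Fjig [-0.77  6.66] Fz3.79 gap-0.0
t24.70 jig mm [-93.9 -86.5] z27.9 yaw-th 0.000 tilt [-0.001 -0.001] Fjig [-1.56  5.58] Fz4.68 gap-0.1
```

View pics/t5c.png

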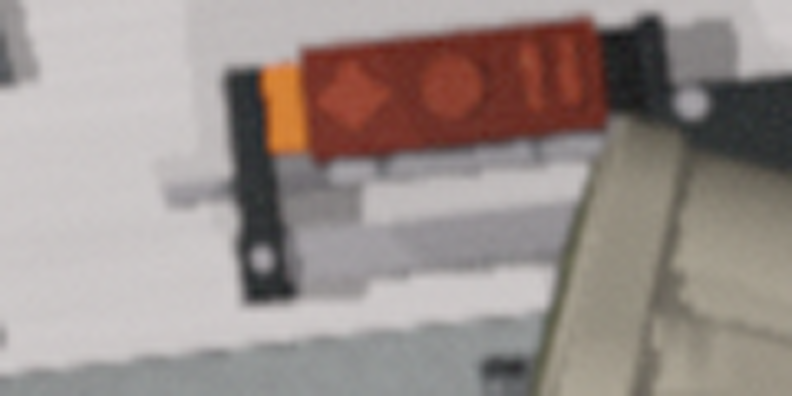

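The row now all but touches the anvil at (605,75), and the pad (285,110) is on the diamond block. The force ramp hasn't begun yet, so I continue in 1 mm steps.

```bash
python3 -m pendant '[{"fingers":0,"delta_pos":[0,1,0],"angular":[0,0,0]},{"fingers":0,"delta_pos":[0,0,0],"angular":[0,0,0]}]'>/dev/null; python3 -c "from h import *;st()"
python3 -m pendant '[{"fingers":0,"delta_pos":[0,1,0],"angular":[0,0,0]},{"fingers":0,"delta_pos":[0,0,0],"angular":[0,0,0]}]'>/dev/null; python3 -c "from h import *;st()"
python3 -m pendant '[{"fingers":0,"delta_pos":[0,1,0],"angular":[0,0,0]},{"fingers":0,"delta_pos":[0,0,0],"angular":[0,0,0]}]'>/dev/null; python3 -c "from h import *;st()"
```

```text
t24.95 jig mm [-93.9 -87.4] z27.8 yaw-th 0.000 tilt [-0.001 -0.001] Fjig [-1.13  6.62] Fz4.20 gap0.0
t25.15 jig mm [-94.1 -88.4] z27.8 yaw-th 0.000 tilt [-0.001 -0.001] Fjig [-1.65  7.02] Fz4.28 gap0.1
t25.35 jig mm [-94.2 -89.1] z27.8 yaw-th 0.001 tilt [-0.001 -0.001] Fjig [-1.77  5.99] Fz4.21 gap-0.1
```

```bash
python3 -m pendant '[{"fingers":0,"delta_pos":[0,1,0],"angular":[0,0,0]},{"fingers":0,"delta_pos":[0,0,0],"angular":[0,0,0]}]'>/dev/null; python3 -c "from h import *;st()"
python3 -m pendant '[{"fingers":0,"delta_pos":[0,1,0],"angular":[0,0,0]},{"fingers":0,"delta_pos":[0,0,0],"angular":[0,0,0]}]'>/dev/null; python3 -c "from h import *;st()"
python3 -m pendant '[{"fingers":0,"delta_pos":[0,1,0],"angular":[0,0,0]},{"fingers":0,"delta_pos":[0,0,0],"angular":[0,0,0]}]'>/dev/null; python3 -c "from h import *;st()"
```

```text
t25.55 jig mm [-94.3 -89.9] z27.8 yaw-th 0.001 tilt [-0.001 -0.001] Fjig [-0.16  8.25] Fz4.42 gap0.0
t25.75 jig mm [-94.4 -90.7] z27.8 yaw-th 0.001 tilt [-0.001 -0.002] Fjig [-2.15  9.63] Fz5.77 gap0.6
t25.95 jig mm [-94.4 -91.4] z27.8 yaw-th 0.001 tilt [-0.002 -0.002] Fjig [-1.74  9.6 ] Fz6.48 gap-0.0
```

```bash
python3 -m pendant '[{"fingers":0,"delta_pos":[0,1,0],"angular":[0,0,0]},{"fingers":0,"delta_pos":[0,0,0],"angular":[0,0,0]}]'>/dev/null; python3 -c "from h import *;st()"
python3 -m pendant '[{"fingers":0,"delta_pos":[0,1,0],"angular":[0,0,0]},{"fingers":0,"delta_pos":[0,0,0],"angular":[0,0,0]}]'>/dev/null; python3 -c "from h import *;st()"
python3 -m pendant '[{"fingers":0,"delta_pos":[0,1,0],"angular":[0,0,0]},{"fingers":0,"delta_pos":[0,0,0],"angular":[0,0,0]}]'>/dev/null; python3 -c "from h import *;st()"
```

```text
t26.15 jig mm [-94.5 -92.1] z27.8 yaw-th 0.001 tilt [-0.002 -0.002] Fjig [-1.7   9.82] Fz6.71 gap-0.2
t26.35 jig mm [-94.6 -92.9] z27.8 yaw-th 0.001 tilt [-0.002 -0.002] Fjig [-2.02 10.98] Fz7.33 gap-0.0
t26.55 jig mm [-94.7 -93.6] z27.8 yaw-th 0.001 tilt [-0.002 -0.002] Fjig [-2.7  11.56] Fz7.60 gap-0.1
```

```bash
python3 -m pendant '[{"fingers":0,"delta_pos":[0,1,0],"angular":[0,0,0]},{"fingers":0,"delta_pos":[0,0,0],"angular":[0,0,0]}]'>/dev/null; python3 -c "from h import *;st()"
python3 -m pendant '[{"fingers":0,"delta_pos":[0,1,0],"angular":[0,0,0]},{"fingers":0,"delta_pos":[0,0,0],"angular":[0,0,0]}]'>/dev/null; python3 -c "from h import *;st()"
python3 -m pendant '[{"fingers":0,"delta_pos":[0,1,0],"angular":[0,0,0]},{"fingers":0,"delta_pos":[0,0,0],"angular":[0,0,0]},{"fingers":0,"delta_pos":[0,0,0],"angular":[0,0,0]}]'>/dev/null
python3 - <<'E'
from h import *
st();a=snap('top','t6.png')[185:245,212:332]
cv2.imwrite('pics/t6c.png',cv2.resize(a,None,fx=6.6,fy=6.6,interpolation=cv2.INTER_CUBIC))
F=[]
for i in range(6):
    env.read_camera('top'); s=env.get_state(); F.append(R.T@s['wrist_force'][:2])
print(np.mean(F,0),np.std(F,0))
E
```

```text
t26.75 jig mm [-94.8 -94.4] z27.8 yaw-th 0.002 tilt [-0.003 -0.002] Fjig [-2.47 11.9 ] Fz9.65 gap-0.2
t26.95 jig mm [-94.8 -95.2] z27.8 yaw-th 0.002 tilt [-0.003 -0.002] Fjig [-2.86 13.29] Fz9.11 gap-0.0
t27.25 jig mm [-94.9 -95.8] z27.8 yaw-th 0.002 tilt [-0.003 -0.002] Fjig [-2.55 14.53] Fz9.13 gap-0.2
[-2.49337597 14.44347371] [0.38862153 0.51072503]
```

View pics/t6c.png

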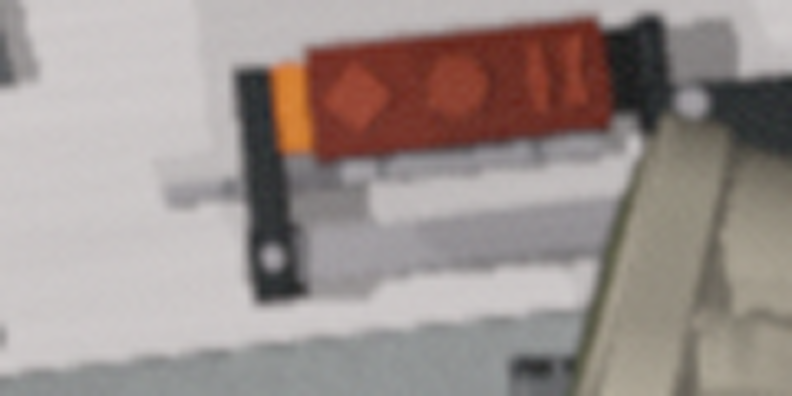

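The row stands straight against the anvil and the pad is visibly shorter, between (275,110) and (310,110). I'll measure the sink to sub-pixel, as jaw motion less block motion since t4/t5, when the pad was only just touching.

```bash
cat > sink.py <<'E'
from h import *
T={n:cv2.imread(f'pics/{n}.png',0).astype(np.float32) for n in('t4','t5')}
cur=np.mean([cv2.cvtColor(env.read_camera('top'),cv2.COLOR_BGR2GRAY).astype(np.float32) for _ in range(3)],0).astype(np.float32)
cv2.imwrite('pics/cur.png',cur)
def shift(a,b,x0,y0,x1,y1):
    W=np.float32([[1,0,0],[0,1,0]])
    t=a[y0:y1,x0:x1]; W[0,2]=x0+1;W[1,2]=y0
    _,W=cv2.findTransformECC(t,b,W,cv2.MOTION_TRANSLATION,(3,200,1e-6),None,3)
    return np.array([W[0,2]-x0,W[1,2]-y0])
d=np.array([np.cos(.115),-np.sin(.115)])
boxJ={'t4':(239,193,251,233),'t5':(243,192,251,233)}
boxB={'t4':(258,193,299,211),'t5':(260,193,301,211)}
for n in T:
    j=shift(T[n],cur,*boxJ[n])@d
    b=shift(T[n],cur,*boxB[n])@d
    z=1.366-.052; k=544.18/z/1e3
    kb=544.18/(1.366-.05)/1e3
    print(n,'jaw mm',j/k,'block mm',b/kb,'sink',j/k-b/kb)
st()
E
python3 sink.py
```

```text
t4 jaw mm 10.661184847380365 block mm 8.01907431970173 sink 2.6421105276786356
t5 jaw mm 3.5123935912017505 block mm 1.4728305482300899 sink 2.0395630429716607
t27.75 jig mm [-94.9 -95.8] z27.8 yaw-th 0.002 tilt [-0.003 -0.002] Fjig [-2.44 15.53] Fz8.96 gap-0.1[ WARN:0@6.039] global loadsave.cpp:1063 imwrite_ Unsupported depth image for selected encoder is fallbacked to CV_8U.
```

```bash
python3 -m pendant '[{"fingers":0,"delta_pos":[0,1,0],"angular":[0,0,0]},{"fingers":0,"delta_pos":[0,0,0],"angular":[0,0,0]},{"fingers":0,"delta_pos":[0,0,0],"angular":[0,0,0]}]'>/dev/null; python3 sink.py 2>/dev/null
python3 -m pendant '[{"fingers":0,"delta_pos":[0,1,0],"angular":[0,0,0]},{"fingers":0,"delta_pos":[0,0,0],"angular":[0,0,0]},{"fingers":0,"delta_pos":[0,0,0],"angular":[0,0,0]}]'>/dev/null; python3 sink.py 2>/dev/null
```

```text
t4 jaw mm 10.9132944102975 block mm 8.128662627295704 sink 2.784631783001796
t5 jaw mm 3.847375850585724 block mm 1.495195789499245 sink 2.352180061086479
t28.20 jig mm [-94.9 -96.5] z27.8 yaw-th 0.002 tilt [-0.003 -0.002] Fjig [-2.6 15.2] Fz9.11 gap-0.2
t4 jaw mm 11.292860685581369 block mm 8.296275988460836 sink 2.9965846971205323
t5 jaw mm 4.185518247650628 block mm 1.5165168603857824 sink 2.6690013872648457
t28.65 jig mm [-95.  -97.2] z27.8 yaw-th 0.002 tilt [-0.004 -0.002] Fjig [-2.29 17.44] Fz9.88 gap-0.0
```

```bash
python3 -m pendant '[{"fingers":0,"delta_pos":[0,0,0],"angular":[0,0,0]},{"fingers":0,"delta_pos":[0,0,0],"angular":[0,0,0]},{"fingers":0,"delta_pos":[0,0,0],"angular":[0,0,0]}]'>/dev/null; python3 sink.py 2>/dev/null
python3 - <<'E'
from h import *
b=snap('side','s3.png')[150:290,190:350]
cv2.imwrite('pics/s3c.png',cv2.resize(b,None,fx=4,fy=4,interpolation=cv2.INTER_CUBIC))
E
```

```text
t4 jaw mm 11.271081412245543 block mm 8.343686606630744 sink 2.9273948056147994
t5 jaw mm 4.144329571367504 block mm 1.5913376261669236 sink 2.5529919452005805
t29.10 jig mm [-95.  -97.2] z27.8 yaw-th 0.002 tilt [-0.004 -0.002] Fjig [-2.68 16.  ] Fz10.26 gap-0.3
```

View pics/s3c.png

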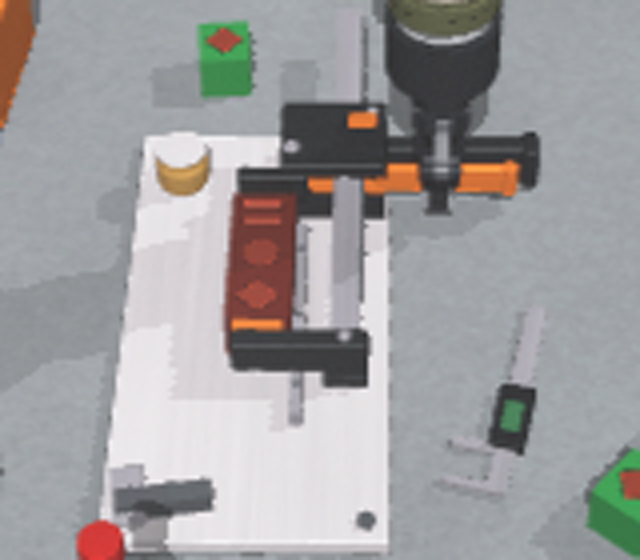

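The row stands tight between the anvil at (265,190) and the pad at (257,325). The finger holds the trigger at (440,180), and the tin, square and caliper have not moved. Readings are steady, so I'm handing in.

```bash
python3 -c "from h import *;env.hand_in();st()"
```

```text
the job is handed in; nothing more can be done
the job is handed in; nothing more can be done
```

I pushed the three blocks flush against the fence and closed the clamp on them with four trigger squeezes. I handed the job in at about 29 s with the trigger still held.

- **Fence:** before the last squeeze I pressed each block onto the fence again. They lined up to about 0.1 mm, after a first re-press had read the disc block about 0.5 mm out. I couldn't press them again after the last squeeze; in the final pictures the row looks straight and tight between the fixed jaw and the pad.
- **Pad sink:** my estimates of how far the pad sinks differ somewhat, but all sit around the 3 mm target:

| Method | Sink (mm) |
|---|---|
| Camera, against two earlier pictures | 2.6 and 2.9 |
| Wrist force (about 16–17 N at the trigger) | about 2.6 |
| Trigger travel | about 3.4 |

- **Hold:** the trigger position and pad sink stayed steady over the last half second before handing in.
- **Rest of the bench:** the arm touched only the blocks and the trigger. The tin, square and caliper had not moved in the last picture; the other items were outside that crop.

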